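# Lock the vial box on the shaker

### The job

Get the vial box on the shaker ready to run: take its lid out of the wire drying rack, where it stands on edge, lay it down on the bench so that you can take it again by its handle, lower it level onto the box until it sits fully home, and turn both turnbuttons square across the lid to lock it. Do not let the lid touch the box while it is tilted, because its edge would strike the vials, and leave the small beaker, the roll of tape and the resin plate in the rack where they are.

Things in the scene. Friction and masses are not known exactly. Their poses are not given: they have to be found in the camera images.
- lid: white plastic lid, black bar handle, 0.13 to 0.25 kg. Plate 96 (x) by 130 (y) by 8 mm; under it a plug 81 by 115 mm, 5 mm deep, so 13 mm thick in all. Origin: middle of the plate's underside; z out of the handle side. Starts upright in the rack on a long edge, leaning up to 0.15 rad, handle facing away from the robot, -x edge on top, 108 mm above the bench. Fits the box either way round.
- lid_handle (a point): middle of the lid's handle bar, 32 mm above the lid's origin along its z; axes as the lid's. The bar lies along y, 76 mm long, 12 mm wide (x) and 12 mm high; open below (18 mm to the plate) between two legs at y = +-31 mm.
- drying_rack: low steel wire rack, fixed, 126 (x) by 110 (y) mm, origin on the bench at its middle; six wire arches along its y, 20 mm apart, tops 40 mm above the bench. The lid stands in the middle gap, its bottom edge 12 mm above the bench: lifting it 35 mm frees it. The rack's x is the way the lid's handle faces. Between rack and shaker the bench is free.
- shaker: white bench shaker, fixed, 190 deep (x) by 200 wide (y) mm, platform 66 mm above the bench; origin on the bench at its middle, display and dial at its -x front. On its middle an open aluminium vial box, 96 (x) by 130 (y) mm outside, 68 mm high, walls 5 mm, rim rounded: the lid's plug enters with 2.5 mm to spare each side. The vials inside end 7 mm below the rim.
- box_rim (a point): centre of the box's mouth in the plane of its rim, 134 mm above the bench; axes as the shaker's. With the lid home, the lid's origin is at this point with the lid's x along this x (either way).
- turn_l (a joint): black turnbutton on a bracket at the box's +y end, pivot vertical, 82 mm from the box's centre. 0: its arm points to the shaker's +x, clear of the lid. Grows clockwise seen from above; 1.57 (its stop): the arm points square in over the lid. Stays where it is left (friction 0.05 N m). Starts at -0.15 to 0.12.
- turn_r (a joint): the like turnbutton at the box's -y end; at 0 its arm points to the shaker's -x; it too grows clockwise seen from above and at 1.57 (its stop) points square in over the lid. Starts at -0.15 to 0.12.
- turn_l_wing (a point): on turn_l's pivot axis, in its upright thumb wing, 168 mm above the bench. Wing: 9 mm thick (this y), 28 mm long (this x, the way the arm points), its top 10 mm above this point and its foot 17 mm below. The arm below is 13 mm wide, 6 mm thick, reaches 42 mm from the axis and passes 2.5 mm over a lid that is home; it strikes one that is not.
- turn_r_wing (a point): the same point of turn_r.
- resin_plate: pale resin plate, 50 by 52 by 11 mm, standing on edge in the rack 40 mm in front of the lid (toward the rack's -x), top 64 mm above the bench. Leave it.
- tape: roll of tan tape, 96 mm across, 25 mm high, flat on the bench near its front edge. Leave it.
- beaker: small glass beaker, 66 by 57 mm, 69 mm high, on the bench behind the middle of the work. Leave it.

How it is judged (in metres and radians):
On the way, in this order (a step that is already met when the one before it is completed fails the run):
1. the lid lies flat on the bench, handle up, let go (angle between lid's own z axis and vertical below 0.12 rad and height (world z) of lid below 0.02 m and contact force between the fingers and lid below 0.1 N), for 0.2 s.
2. the lid sits level and fully home on the box (horizontal distance between lid and box_rim below 0.006 m and z of lid in the frame of box_rim between -0.003 and 0.002 m and angle between lid's own z axis and vertical below 0.04 rad), for 0.2 s.
3. both turnbuttons are turned across the lid (value of joint each of turn_l, turn_r above 1.25 rad), for 0.2 s.
At the end, for the whole second after the job is handed in: The lid lies at rest, level (within 0.04 rad) and fully home on the box (within 2 mm of the rim's height and 6 mm of its centre), and both turnbuttons are turned at least 1.25 rad, square across the lid within about 18 degrees (all of step 2 and all of step 3 and linear speed of lid below 0.02 m/s); the robot touches nothing.
It fails at once if the lid touched the shaker or its box while tilted more than 20 degrees (angle between lid's own z axis and vertical above 0.35 rad and contact force between lid and shaker above 0.3 N).
It fails at once if the tape, beaker or resin plate was pushed more than 30 mm away (distance of any of tape, beaker, resin_plate from where it was at the start of the episode above 0.03 m).
It also fails if it takes over 72 s, if anything falls off the work surface, if the arm or the gripper's body presses on something with over 40 N, if the wrist force passes 120 N, or if a joint passes its speed limit or range.

### The arm

A 6-joint arm with a two-finger parallel gripper is mounted at the origin on a cart in front of the work surface, level with it; the furniture and walls round the work are solid. World frame = base frame: x ahead of the robot, y to its left, z up, the work surface at z = 0. Lengths are in mm, angles in rad, forces in N, time in s.
With the tool pointing down it reaches from about 300 to 875 mm from the base axis. Payload 6.4 kg.
Tool frame: the origin (TCP) lies at the very end of the fingers, on their centre line; the grasp point (between the pads) lies 19 mm behind it; z points along the fingers, y is the direction in which the jaws open and shut (so a half turn about z gives the same grasp; the last joint's range is limited). The gripper opens to 85 mm and grips with 20 to 120 N. Pads are 22 mm wide; open, the fingers measure 114 mm over their backs; the gripper's body (76 mm by 85 mm) begins 54 mm behind the grasp point. The pads swing forward as they close: fully open they stand 13 mm farther back than shut.
Start: joints at [-1.517, 0.181, 1.607, -0, 1.354, -0.206], TCP at [147.726, -555.714, 231.288] pointing down, gripper open.
Joint ranges: [-2.99, 2.99], [-0.89, 2.07], [0.3, 2.58], [-1.14, 4.28], [0, 2.63], [-3.12, 3.12]. Speed limits (rad/s): [2.57, 2.57, 3.01, 3.14, 3.14, 3.14].

### API

Orientations are given as a unit quaternion [x, y, z, w].
In Python, from cell import arm gives the robot as it stands. Calls block until the motion is done:
- arm.move_pose(position, orientation): joint-space move of the TCP to a pose.
- arm.line_to(position, rot=None, rate=150): straight line of the TCP; rot=None keeps the orientation; rate is the mean speed in mm/s.
- arm.goto_joints(angles): joint-space move.
- arm.command_gripper(opening): finger opening in mm; the grip force is fixed at half the most; returns when the fingers have stopped.
- arm.dwell(seconds).
- arm.solve_ik(position, orientation): joint angles nearest the present ones, or None.
- arm.get_obs(): the state.
- arm.snapshot(name): name is "side" or "top"; returns a dict with "color" (420x560x3 uint8, red, green, blue), "fov_y" (degrees; the focal length in pixels is half the picture's height over the tangent of half this angle, whatever the lens; pixels are square), "cx", "cy" (the principal point, pixels), "dist_coeffs" ([k1, k2, p1, p2, k3] as OpenCV has them; the pictures are not rectified), "view" (4x4, takes a point from world to camera coordinates). Camera axes: x right, y down, z forward; pixel columns grow to the right and rows downward; lengths in mm; the calibration is good to about 2 mm. A picture is of the moment at which its call begins. There is no depth.
A pose or a line that the arm cannot do raises arm.Unreachable and nothing moves.
- arm.finish_job(): hands the job in, once; it reports no verdict.
The state is a dict: "time_s": time; "qpos": joint angles; "joint_velocities": joint speeds; "effort": joint torques, N m; "eef_pos": TCP position; "ee_rot": TCP orientation; "ft_force": force on the tool from outside, world axes, zero at the start; "torque": the same for the moment, N m; "finger_gap": finger opening in mm.
Only numpy, scipy, OpenCV 4.12 (cv2) and the standard library are available. Lean on these libraries where they do the work, as an engineer would, in place of code of your own. Each camera call takes 0.05 s, during which the arm holds its last target.

## Working session

There is one attempt and no reset: what is moved stays moved. The work goes in short steps, each a Python script; the robot and the scene stay as the last script left them, time stands still between calls to the robot, and variables do not carry over. Pictures are saved under pics/ and viewed, and the job is handed in when it is done.

```bash
ls; mkdir -p pics
python3 - <<'E'
from cell import arm
import cv2,numpy as np
o=arm.get_obs();print(o)
for n in("side","top"):
    s=arm.snapshot(n);cv2.imwrite(f"pics/{n}0.png",s["color"][:,:,::-1])
    print(n,s["fov_y"],s["cx"],s["cy"],s["dist_coeffs"],np.array(s["view"]).tolist())
E
```

```text
pics
{'time_s': 0.0, 'qpos': array([-1.51730757e+00,  1.81518079e-01,  1.60801928e+00,  7.06891682e-06,
        1.35379277e+00, -2.06297705e-01]), 'joint_velocities': array([-3.99911760e-05,  7.94585599e-04, -1.93805003e-03,  6.33077939e-04,
       -1.83544824e-03,  3.88205512e-04]), 'effort': array([-7.36017537e-04, -4.44881380e+01, -3.51333690e+01, -2.24545347e-04,
        9.23332205e-03,  1.20759969e-05]), 'eef_pos': array([ 147.69278223, -555.13549603,  230.39161388]), 'ee_rot': array([ 9.91575453e-01,  1.29527470e-01,  6.97515766e-05, -8.65937974e-04]), 'ft_force': array([ 1.59878633,  0.78218821, -1.06844111]), 'torque': array([ 0.03471123,  0.00485374, -0.0199342 ]), 'finger_gap': 85.16210425436672}
side 57.13408814703219 277.988155024031 203.41118934946203 [-0.0254852  0.         0.         0.         0.       ] [[-0.8449773487696776, -0.5344687638511044, 0.018879103094133022, 447.8932834105866], [-0.30120667419556235, 0.4464345648205949, -0.8425976019153474, 265.5814378021348], [0.4419138145455682, -0.7176623996008973, -0.5382126538022556, 788.3295893428972], [0.0, 0.0, 0.0, 1.0]]
top 55.486723149652654 283.1150841751525 212.22840372862126 [0.00315604 0.         0.         0.         0.        ] [[-0.0834735514376251, -0.9964842226921484, -0.0071665986363443615, 26.146337155472775], [-0.968173941248568, 0.08280066779870114, -0.23618481936674732, 579.8409480536598], [0.23594784529129328, -0.012776671621100251, -0.9716817230784379, 1024.5609553536106], [0.0, 0.0, 0.0, 1.0]]
```

View pics/side0.png

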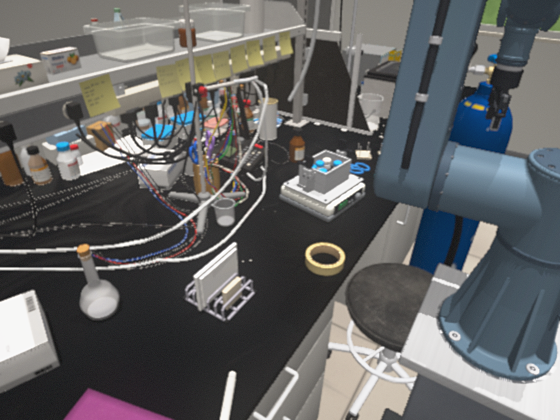

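View pics/top0.png

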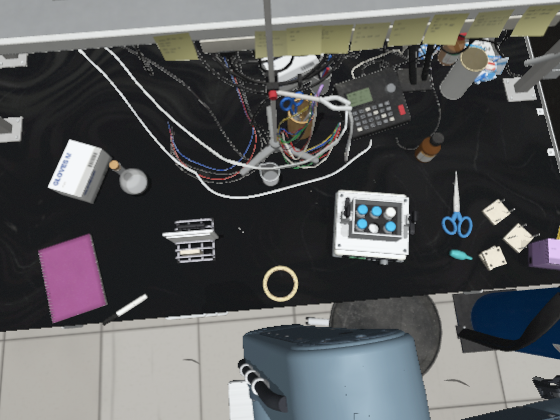

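```bash
cat > h.py <<'E'
import cv2,numpy as np
from scipy.spatial.transform import Rotation as R
def cam(s):
    f=s["color"].shape[0]/2/np.tan(np.radians(s["fov_y"])/2)
    K=np.array([[f,0,s["cx"]],[0,f,s["cy"]],[0,0,1.]]);return K,np.array(s["dist_coeffs"]),np.array(s["view"])
def ray(s,uv):
    K,d,V=cam(s);p=cv2.undistortPoints(np.array([[uv]],float),K,d)[0,0]
    Rt=V[:3,:3].T;return -Rt@V[:3,3],Rt@np.array([p[0],p[1],1.])
def onz(s,uv,z):
    o,d=ray(s,uv);return o+d*(z-o[2])/d[2]
def tri(s1,u1,s2,u2):
    o1,d1=ray(s1,u1);o2,d2=ray(s2,u2)
    A=np.stack([d1,-d2],1);t=np.linalg.lstsq(A,o2-o1,rcond=None)[0]
    a=o1+t[0]*d1;b=o2+t[1]*d2;return (a+b)/2,np.linalg.norm(a-b)
def proj(s,P):
    K,d,V=cam(s);return cv2.projectPoints(np.atleast_2d(np.array(P,float)),cv2.Rodrigues(V[:3,:3])[0],V[:3,3],K,d)[0][:,0]
def crop(s,x0,y0,w,h,k,name):
    c=s["color"][y0:y0+h,x0:x0+w,::-1]
    c=cv2.resize(c,None,fx=k,fy=k,interpolation=cv2.INTER_CUBIC)
    for i in range(x0-x0%10+10,x0+w,10):
        cv2.line(c,((i-x0)*k,0),((i-x0)*k,5),(0,255,0),1)
        if i%20==0:cv2.putText(c,str(i),((i-x0)*k,16),0,.4,(0,255,0),1)
    for i in range(y0-y0%10+10,y0+h,10):
        cv2.line(c,(0,(i-y0)*k),(5,(i-y0)*k),(0,255,0),1)
        if i%20==0:cv2.putText(c,str(i),(7,(i-y0)*k+4),0,.4,(0,255,0),1)
    cv2.imwrite("pics/"+name,c)
E
python3 - <<'E'
from cell import arm
from h import *
import pickle
S=arm.snapshot("side");T=arm.snapshot("top")
pickle.dump((S,T),open("s0.pkl","wb"))
crop(T,150,205,80,70,9,"t_rack.png");crop(T,325,180,100,85,7,"t_box.png")
crop(S,175,235,90,85,8,"s_rack.png");crop(S,272,140,100,80,7,"s_box.png")
E
```

```text
(no output)
```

View pics/t_rack.png

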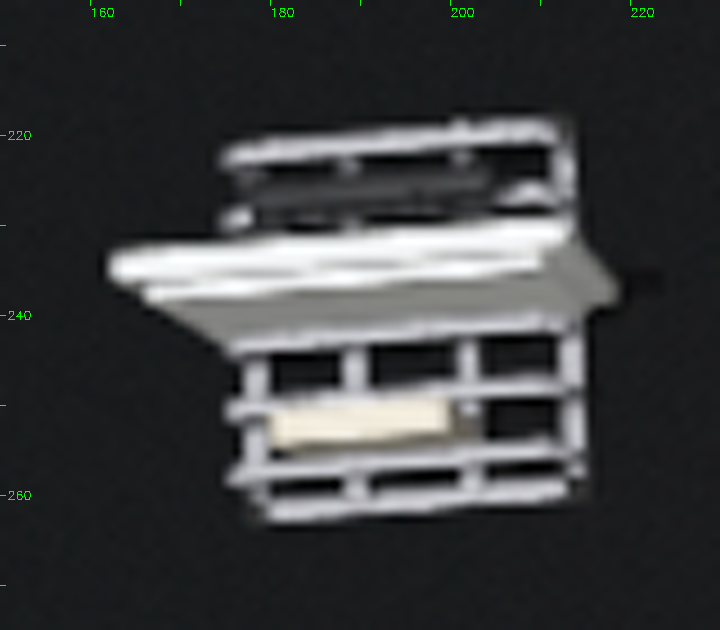

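View pics/t_box.png

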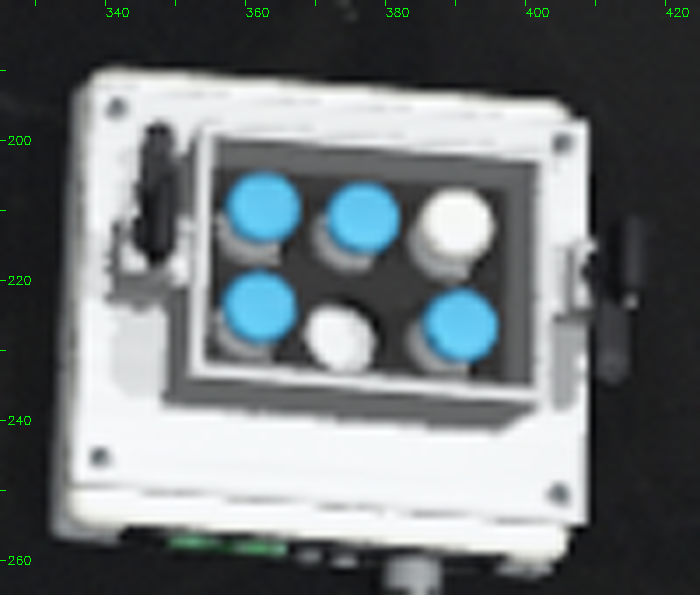

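View pics/s_rack.png

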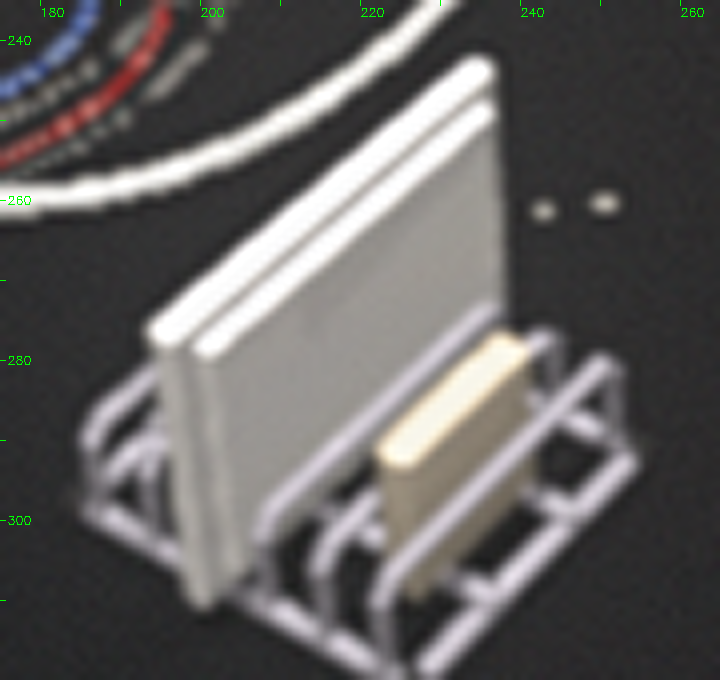

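View pics/s_box.png

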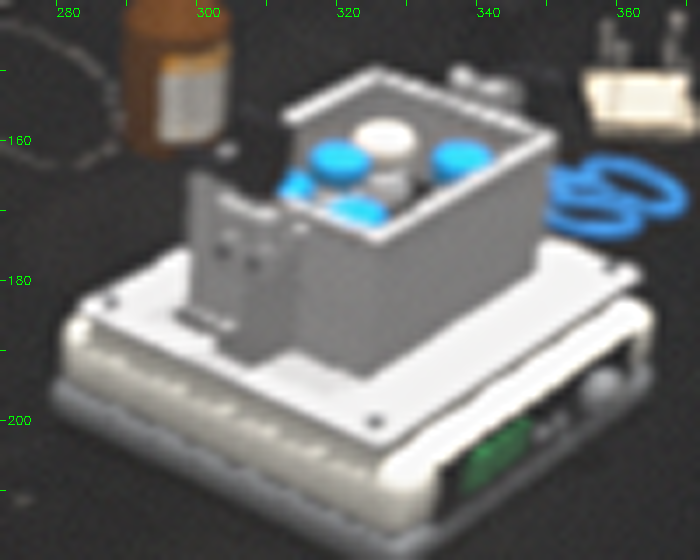

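Run:
```python
from h import *
import pickle
S,T=pickle.load(open("s0.pkl","rb"))
tr=lambda x,y:(150+(x)/9,205+(y)/9); tb=lambda x,y:(325+x/7,180+y/7)
sr=lambda x,y:(175+x/8,235+y/8); sb=lambda x,y:(272+x/7,140+y/7)
np.set_printoptions(precision=1,suppress=True)
print("lid top +y",*tri(S,sr(163,335),T,tr(112,266)))
print("lid top -y",*tri(S,sr(488,68),T,tr(574,232)))
print("plug top +y",*tri(S,sr(205,348),T,tr(146,295)))
print("plug top -y",*tri(S,sr(488,108),T,tr(543,262)))
C=[]
for n,a,b in(("+x+y",(285,115),(195,128)),("+x-y",(375,70),(547,160)),("-x+y",(378,240),(187,375)),("-x-y",(557,135),(537,400))):
    p,e=tri(S,sb(*a),T,tb(*b));print(n,p,e);C.append(onz(T,tb(*b),134));print(C[-1],onz(S,sb(*a),134))
C=np.array(C);print(C.mean(0))
print("screws",onz(T,tb(115,108),66),onz(T,tb(563,143),66),onz(T,tb(98,456),66),onz(T,tb(560,494),66))
print("screwS",[tri(S,sb(*a),T,tb(*b)) for a,b in(((110,302),(115,108)),((375,422),(98,456)),((612,265),(560,494)))])
print("plate",onz(T,tr(358,423),64), "rack corners z40",onz(T,tr(235,157),40),onz(T,tr(555,130),40),onz(T,tr(280,512),0),onz(T,tr(560,488),0))
K,d,V=cam(T);print(-V[:3,:3].T@V[:3,3]);K,d,V=cam(S);print(-V[:3,:3].T@V[:3,3])
```

```text
lid top +y [537.2 296.1 109.2] 0.5546107713716999
lid top -y [537.9 163.5 104. ] 1.640306558547356
plug top +y [529.9 288.7 102.6] 1.0850847198953546
plug top -y [530.5 173.6 100.1] 1.4587343306926832
+x+y [ 562.7 -203.2  168.8] 29.26548562670811
[ 586.  -205.3  134. ] [ 579.2 -269.4  134. ]
+x-y [ 564.6 -331.9  135. ] 4.397463718684876
[ 562.7 -332.9  134. ] [ 567.7 -333.5  134. ]
-x+y [ 494.8 -190.7  133.3] 1.4721405227891313
[ 493.9 -190.8  134. ] [ 494.9 -189.3  134. ]
-x-y [ 473.2 -315.2  135.6] 1.4377522744874611
[ 474.1 -315.5  134. ] [ 473.6 -318.6  134. ]
[ 529.2 -261.1  134. ]
screws [ 614.9 -188.1   66. ] [ 585.5 -362.3   66. ] [ 477.1 -165.2   66. ] [ 447.6 -339.5   66. ]
screwS [(array([ 614.9, -187.5,   68.1]), np.float64(1.2872394092854542)), (array([ 477.4, -164.8,   67.5]), np.float64(0.938890541760083)), (array([ 447.3, -338.3,   69.8]), np.float64(0.35910657654081046))]
plate [492.9 236.8  64. ] rack corners z40 [583.3 278.2  40. ] [583.5 178.4  40. ] [477.  276.8   0. ] [477.1 188.4   0. ]
[ 321.8   -8.9 1132.7]
[110.1 686.6 639.6]
```

Run:
```python
from h import *
import pickle
S,T=pickle.load(open("s0.pkl","rb"))
np.set_printoptions(precision=1,suppress=True)
sr=lambda x,y:(175+x/8,235+y/8)
print("lid bottom +y corner",onz(S,sr(195,600),12))
print("tape",onz(T,(280.5,283.5),25),"beaker",onz(T,(270,175),69),onz(T,(270,190),0))
crop(T,220,150,110,80,7,"t_mid.png")
crop(S,195,170,170,120,4,"s_mid.png")
# rim edges: gradient based line fit in the top view; mask of rim light gray
crop(T,345,190,65,55,11,"t_rim.png")
from cell import arm
for th in (20,25,30,40):
    a=np.radians(th); z=np.array([np.cos(a),0,-np.sin(a)]); 
    for sgn in(1,-1):
        y=sgn*np.array([np.sin(a),0,np.cos(a)]); x=np.cross(y,z)
        q=R.from_matrix(np.stack([x,y,z],1)).as_quat()
        for P in([470,-60,50],[500,60,50],[450,-60,50],[500,-60,50]): print(th,sgn,P,arm.solve_ik(P,q))
```

```text
lid bottom +y corner [539.9 294.4  12. ]
tape [391.4   0.5  25. ] beaker [690.4   4.8  69. ] [667.7   9.3   0. ]
20 1 [470, -60, 50] None
20 1 [500, 60, 50] None
20 1 [450, -60, 50] None
20 1 [500, -60, 50] None
20 -1 [470, -60, 50] None
20 -1 [500, 60, 50] [-0.3  0.6  2.5  2.8  1.2  0. ]
20 -1 [450, -60, 50] None
20 -1 [500, -60, 50] [-0.9  0.6  2.5  2.2  1.2  0. ]
25 1 [470, -60, 50] None
25 1 [500, 60, 50] [-0.3  0.5  2.5  2.8  1.  -3.1]
25 1 [450, -60, 50] None
25 1 [500, -60, 50] [-0.8  0.5  2.5  2.2  1.  -3. ]
25 -1 [470, -60, 50] None
25 -1 [500, 60, 50] [-0.3  0.5  2.5  2.8  1.   0.1]
25 -1 [450, -60, 50] None
25 -1 [500, -60, 50] [-0.8  0.5  2.5  2.2  1.   0.1]
30 1 [470, -60, 50] None
30 1 [500, 60, 50] [-0.3  0.3  2.5  2.8  0.8 -3. ]
30 1 [450, -60, 50] None
30 1 [500, -60, 50] [-0.8  0.3  2.5  2.2  0.9 -2.9]
30 -1 [470, -60, 50] None
30 -1 [500, 60, 50] [-0.3  0.3  2.5  2.8  0.8  0.1]
30 -1 [450, -60, 50] None
30 -1 [500, -60, 50] [-0.8  0.3  2.5  2.2  0.9  0.3]
40 1 [470, -60, 50] [-0.8  0.1  2.6  1.9  0.6 -2.5]
40 1 [500, 60, 50] [-0.2  0.1  2.5  2.7  0.4 -2.8]
40 1 [450, -60, 50] None
40 1 [500, -60, 50] [-0.7  0.1  2.5  2.   0.6 -2.5]
40 -1 [470, -60, 50] [-0.8  0.1  2.6  1.9  0.6  0.6]
40 -1 [500, 60, 50] [-0.2  0.1  2.5  2.7  0.4  0.3]
40 -1 [450, -60, 50] None
40 -1 [500, -60, 50] [-0.7  0.1  2.5  2.   0.6  0.6]
```

View pics/t_mid.png

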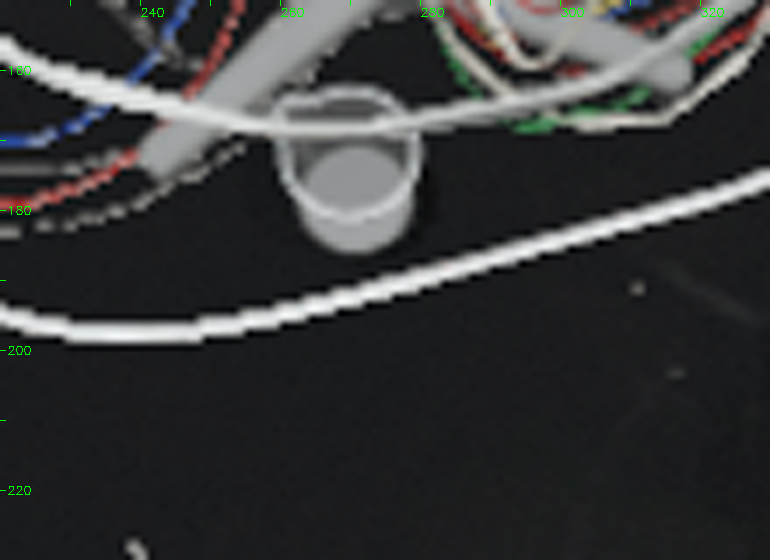

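View pics/s_mid.png

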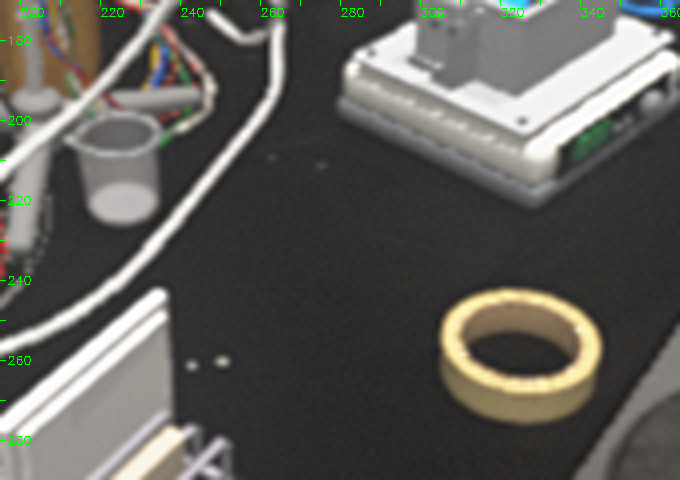

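View pics/t_rim.png

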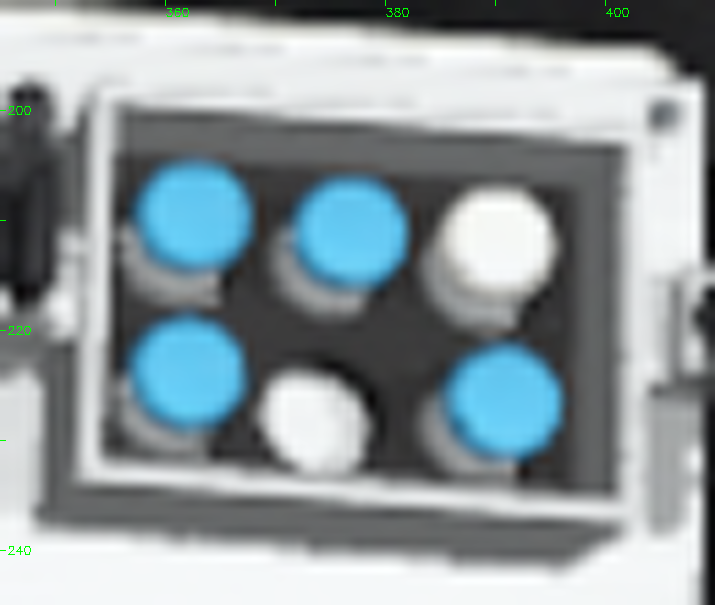

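```bash
cat >> h.py <<'E'
def laypose(cx,cy,phi,th,depth=35,clr=2,sgn=1):
    """tool pose when lid (far edge on bench) tilted th, would fall flat with centre cx,cy, heading phi"""
    hd=np.array([np.cos(phi),np.sin(phi),0]);up=np.array([0,0,1.])
    lx=np.cos(th)*hd-np.sin(th)*up; lz=np.sin(th)*hd+np.cos(th)*up
    far=np.array([cx,cy,clr])+48*hd
    O=far-48*lx
    tcp=O+(-48+depth)*lx+1.5*lz
    z=lx;y=sgn*lz;x=np.cross(y,z)
    return tcp,R.from_matrix(np.stack([x,y,z],1)).as_quat()
E
python3 - <<'E'
from h import *
from cell import arm
np.set_printoptions(precision=2,suppress=True)
for th in (25,35,45):
  for phi in (-100,-90,-60,-30,0,30,60,90):
    for c in([520,-20],[540,40],[560,0],[580,-60],[540,-80]):
      for sg in(1,-1):
        p,q=laypose(*c,np.radians(phi),np.radians(th),sgn=sg)
        s=arm.solve_ik(p,q)
        if s is not None and abs(s[3])<1.9: print(th,phi,c,sg,s)
E
```

```text
25 -100 [520, -20] 1 [ 0.26  0.86  1.53 -0.97  1.52  2.47]
25 -100 [520, -20] -1 [ 0.26  0.86  1.53 -0.97  1.52 -0.67]
25 -100 [540, 40] 1 [ 0.34  0.92  1.4  -0.91  1.61  2.45]
25 -100 [540, 40] -1 [ 0.34  0.92  1.4  -0.91  1.61 -0.69]
25 -100 [560, 0] 1 [ 0.27  0.92  1.4  -0.96  1.57  2.42]
25 -100 [560, 0] -1 [ 0.27  0.92  1.4  -0.96  1.57 -0.72]
25 -100 [580, -60] 1 [ 0.17  0.92  1.41 -1.02  1.5   2.39]
25 -100 [580, -60] -1 [ 0.17  0.92  1.41 -1.02  1.5  -0.75]
25 -100 [540, -80] 1 [ 0.15  0.86  1.54 -1.04  1.46  2.44]
25 -100 [540, -80] -1 [ 0.15  0.86  1.54 -1.04  1.46 -0.7 ]
25 -90 [520, -20] 1 [ 0.29  0.81  1.65 -1.08  1.41  2.48]
25 -90 [520, -20] -1 [ 0.29  0.81  1.65 -1.08  1.41 -0.66]
25 -90 [540, 40] 1 [ 0.37  0.87  1.52 -1.01  1.49  2.44]
25 -90 [540, 40] -1 [ 0.37  0.87  1.52 -1.01  1.49 -0.7 ]
25 -90 [560, 0] 1 [ 0.3   0.86  1.53 -1.06  1.44  2.42]
25 -90 [560, 0] -1 [ 0.3   0.86  1.53 -1.06  1.44 -0.72]
25 -90 [580, -60] 1 [ 0.2   0.85  1.55 -1.13  1.38  2.4 ]
25 -90 [580, -60] -1 [ 0.2   0.85  1.55 -1.13  1.38 -0.74]
25 30 [520, -20] 1 [-0.95  0.57  2.31  1.54  1.13
[... 7048 characters left out ...]
.86  1.15  0.87]
45 60 [540, -80] 1 [-0.79  0.48  1.9   0.83  1.18 -2.34]
45 60 [540, -80] -1 [-0.79  0.48  1.9   0.83  1.18  0.8 ]
45 90 [520, -20] 1 [-0.64  0.57  1.74  0.61  1.41 -2.5 ]
45 90 [520, -20] -1 [-0.64  0.57  1.74  0.61  1.41  0.65]
45 90 [540, 40] 1 [-0.53  0.57  1.75  0.68  1.35 -2.43]
45 90 [540, 40] -1 [-0.53  0.57  1.75  0.68  1.35  0.71]
45 90 [560, 0] 1 [-0.57  0.62  1.66  0.65  1.4  -2.43]
45 90 [560, 0] -1 [-0.57  0.62  1.66  0.65  1.4   0.71]
45 90 [580, -60] 1 [-0.63  0.68  1.54  0.61  1.47 -2.44]
45 90 [580, -60] -1 [-0.63  0.68  1.54  0.61  1.47  0.7 ]
45 90 [540, -80] 1 [-0.7   0.64  1.62  0.58  1.47 -2.5 ]
45 90 [540, -80] -1 [-0.7   0.64  1.62  0.58  1.47  0.64]
```

```bash
cat >> h.py <<'E'
def pickpose(x,y,z,phi,th,sgn):
    hd=np.array([np.cos(phi),np.sin(phi),0]);up=np.array([0,0,1.])
    lx=np.cos(th)*hd-np.sin(th)*up; lz=np.sin(th)*hd+np.cos(th)*up
    zz=lx;yy=sgn*lz;xx=np.cross(yy,zz)
    return np.array([x,y,z],float),R.from_matrix(np.stack([xx,yy,zz],1)).as_quat()
def down(yaw):  # tool down, tool y axis at yaw+90deg ; tool x along yaw
    x=np.array([np.cos(yaw),np.sin(yaw),0]);z=np.array([0,0,-1.]);y=np.cross(z,x)
    return R.from_matrix(np.stack([x,y,z],1)).as_quat()
E
python3 - <<'E'
from h import *
from cell import arm
np.set_printoptions(precision=2,suppress=True)
r=np.radians
for sg in(1,-1):
    print(sg,arm.solve_ik(*pickpose(535,230,76,0,r(88.5),sg)),arm.solve_ik(*pickpose(535,230,230,0,r(88.5),sg)),arm.solve_ik(*laypose(530,-10,r(-90),r(35),depth=32,sgn=sg)))
for k in range(-2,3):
    print("regrasp/place/turn",k,arm.solve_ik([530,-10,18],down(k*np.pi/2)),arm.solve_ik([530,-262,160],down(-.166+k*np.pi/2)))
E
```

```text
1 [ 0.21  0.37  1.72 -0.01  1.03  0.21] [ 0.21  0.18  1.61 -0.01  1.33  0.21] [ 0.25  0.69  1.68 -0.97  1.3   2.36]
-1 [ 0.21  0.37  1.72 -0.01  1.03 -2.93] [ 0.21  0.18  1.61 -0.01  1.33 -2.94] [ 0.25  0.69  1.68 -0.97  1.3  -0.78]
regrasp/place/turn -2 [-0.24  0.38  1.85 -0.    0.91 -1.81] [-0.66  0.29  1.63 -0.    1.23 -2.06]
regrasp/place/turn -1 [-0.24  0.38  1.85 -0.    0.91  2.9 ] [-0.66  0.29  1.63 -0.    1.23  2.65]
regrasp/place/turn 0 [-0.24  0.38  1.85 -0.    0.91  1.33] [-0.66  0.29  1.63 -0.    1.23  1.08]
regrasp/place/turn 1 [-0.24  0.38  1.85 -0.    0.91 -0.24] [-0.66  0.29  1.63 -0.    1.23 -0.49]
regrasp/place/turn 2 [-0.24  0.38  1.85 -0.    0.91 -1.81] [-0.66  0.29  1.63 -0.    1.23 -2.06]
```

Run:
```python
from h import *
from cell import arm
np.set_printoptions(precision=2,suppress=True)
r=np.radians
arm.command_gripper(50)
p,q=pickpose(535,230,230,0,r(88.5),1)
o=arm.get_obs();arm.line_to(o["eef_pos"]+[0,0,60])
arm.move_pose(p,q)
arm.line_to([535,230,125])
T=arm.snapshot("top");S=arm.snapshot("side")
crop(T,150,185,90,90,6,"t1.png");crop(S,165,190,120,120,5,"s1.png")
o=arm.get_obs();print(o["time_s"],o["eef_pos"],o["ft_force"],o["finger_gap"])
```

```text
5.2167 [536.1  230.19 126.51] [ 0.41 -0.9  -0.02] 49.79870516919496
```

View pics/t1.png

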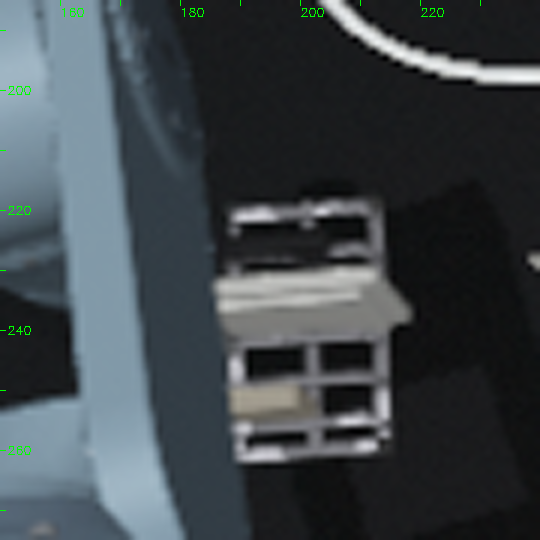

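View pics/s1.png

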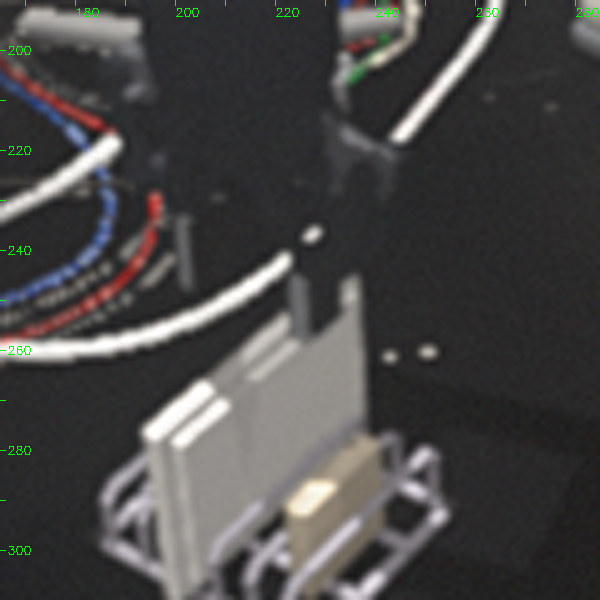

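Run:
```python
from h import *
from cell import arm
np.set_printoptions(precision=2,suppress=True)
arm.line_to([535,230,95],rate=80)
print(arm.get_obs()["ft_force"])
arm.line_to([535,230,76],rate=60)
o=arm.get_obs();print(o["time_s"],o["eef_pos"],o["ft_force"])
S=arm.snapshot("side");crop(S,165,190,120,120,5,"s2.png")
arm.command_gripper(5)
o=arm.get_obs();print(o["time_s"],o["eef_pos"],o["ft_force"],o["finger_gap"])
S=arm.snapshot("side");crop(S,165,190,120,120,5,"s3.png")
```

```text
[-0.39  0.56  0.33]
6.2083 [534.64 229.9   75.46] [-0.07  0.38 -0.05]
6.6833 [535.49 230.07  76.47] [ 0.19 -0.37  1.6 ] 12.035083893405538
```

View pics/s3.png

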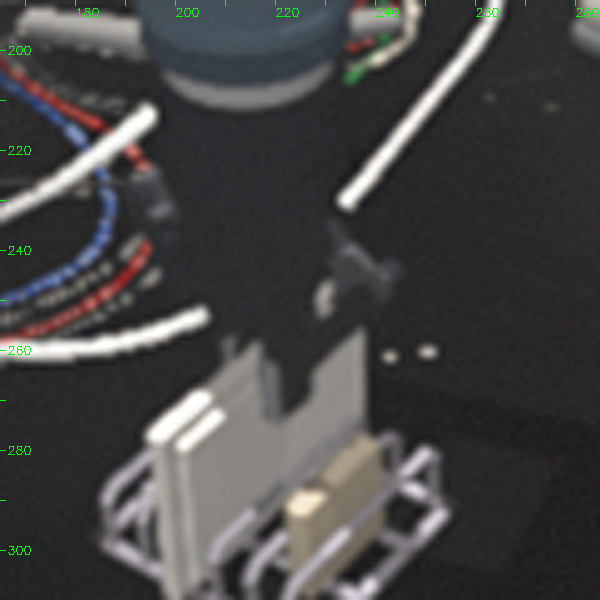

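Run:
```python
from h import *
from cell import arm
np.set_printoptions(precision=2,suppress=True)
r=np.radians
arm.line_to([535,230,130],rate=80)
o=arm.get_obs();print(o["ft_force"],o["finger_gap"])
arm.line_to([535,230,220],rate=150)
p,q=laypose(530,-10,r(-90),r(35),depth=32,clr=90,sgn=1)
print(p,arm.solve_ik(p,q))
arm.move_pose(p,q)
o=arm.get_obs();print(o["time_s"],o["eef_pos"],o["qpos"],o["ft_force"],o["finger_gap"])
for n in("side","top"):
    s=arm.snapshot(n);cv2.imwrite(f"pics/{n}4.png",s["color"][:,:,::-1])
```

```text
[ 0.42 -0.57 -2.72] 11.810162235768969
[530.    -6.43 127.94] [ 0.25  0.53  1.7  -0.94  1.38  2.24]
10.075 [530.06  -6.31 127.81] [ 0.25  0.53  1.7  -0.94  1.38  2.24] [-0.21 -0.01 -2.62] 11.833114066679183
```

View pics/side4.png

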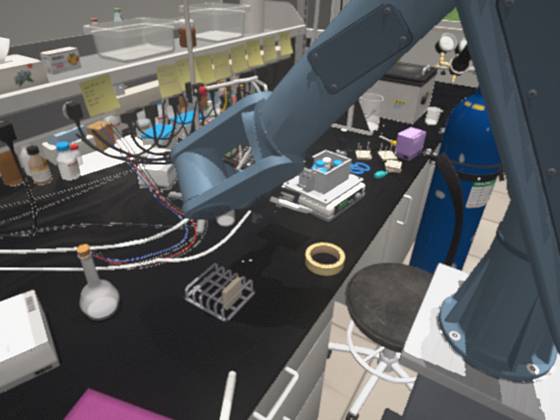

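View pics/top4.png

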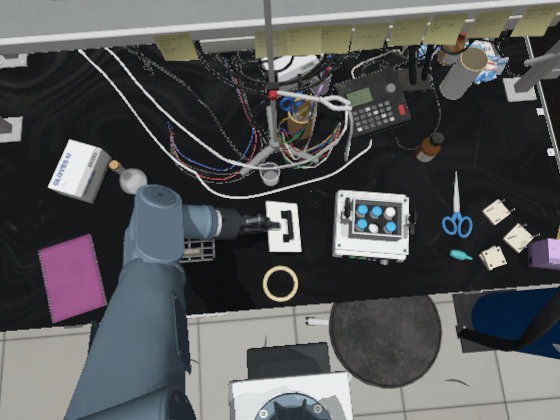

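Run:
```python
from h import *
from cell import arm
np.set_printoptions(precision=2,suppress=True)
r=np.radians
def st(m): 
    o=arm.get_obs();print(m,round(o["time_s"],2),o["eef_pos"],o["ft_force"],round(o["finger_gap"],1))
L=lambda th,clr:laypose(530,-10,r(-90),r(th),depth=32,clr=clr,sgn=1)
p,q=L(35,15);arm.line_to(p,q,rate=120);st("15")
p,q=L(35,3);arm.line_to(p,q,rate=40);st("3")
p,q=L(28,2);arm.line_to(p,q,rate=40);st("28")
print(arm.get_obs()["qpos"])
arm.command_gripper(22);st("open")
p2=p-R.from_quat(q).apply([0,0,1])*70
arm.line_to(p2,rate=120);st("ret")
arm.line_to(p2+np.array([0,0,80]),rate=200)
for n in("side","top"):
    s=arm.snapshot(n);cv2.imwrite(f"pics/{n}5.png",s["color"][:,:,::-1])
```

```text
15 10.95 [530.42  -6.39  53.38] [-0.65 -0.1  -2.79] 11.9
3 11.4 [529.85  -6.48  40.78] [-0.01  0.14 -1.75] 11.8
28 11.77 [529.87  -1.91  32.82] [ 0.89  0.45 -1.77] 11.9
[ 0.29  0.78  1.63 -1.04  1.38  2.43]
open 12.03 [530.37  -2.41  34.16] [-0.74  0.28  0.45] 21.9
ret 12.76 [529.78  59.54  66.07] [-0.77  0.46 -0.09] 21.7
```

View pics/side5.png

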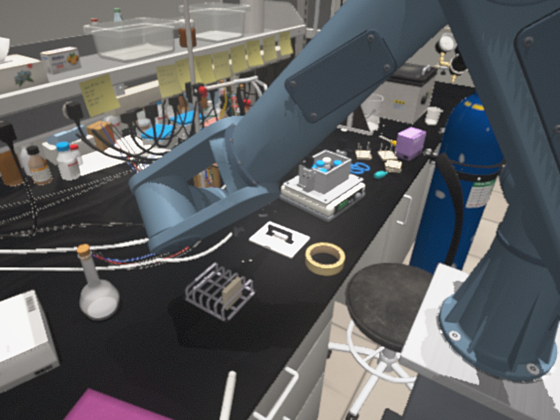

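View pics/top5.png

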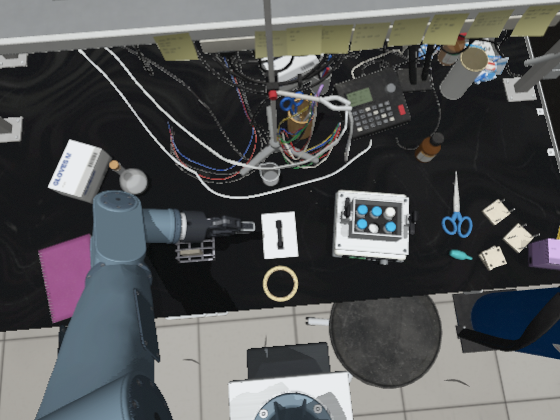

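Run:
```python
from h import *
from cell import arm
import pickle
np.set_printoptions(precision=2,suppress=True)
T=arm.snapshot("top");S=arm.snapshot("side");pickle.dump((S,T),open("s5.pkl","wb"))
g=cv2.cvtColor(T["color"],cv2.COLOR_RGB2GRAY)
m=np.zeros_like(g);m[205:265,255:305]=(g[205:265,255:305]>130)*255
m=cv2.morphologyEx(m,cv2.MORPH_CLOSE,np.ones((21,21)))
c=max(cv2.findContours(m,cv2.RETR_EXTERNAL,cv2.CHAIN_APPROX_NONE)[0],key=cv2.contourArea)
# contour in world z=13
P=np.array([onz(T,p[0],13)[:2] for p in c],np.float32)
print("lid rect",cv2.minAreaRect(P))
crop(T,252,203,56,62,10,"t5l.png");crop(S,240,215,75,50,10,"s5l.png")
```

```text
lid rect ((529.7732543945312, -6.5911102294921875), (97.57447814941406, 131.52113342285156), 89.81629943847656)
```

View pics/t5l.png

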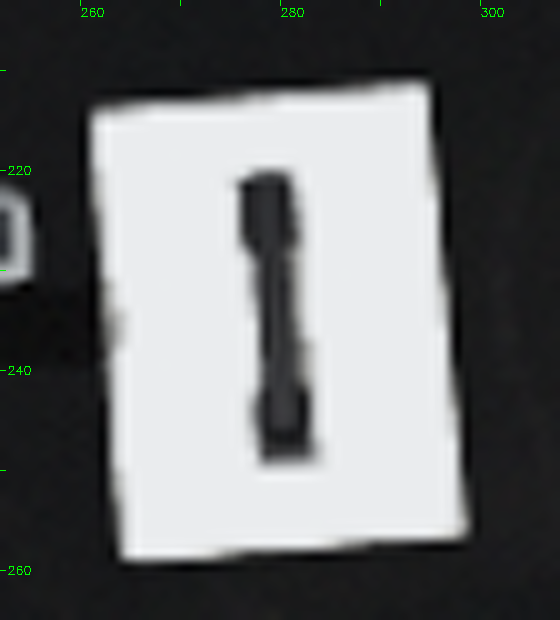

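View pics/s5l.png

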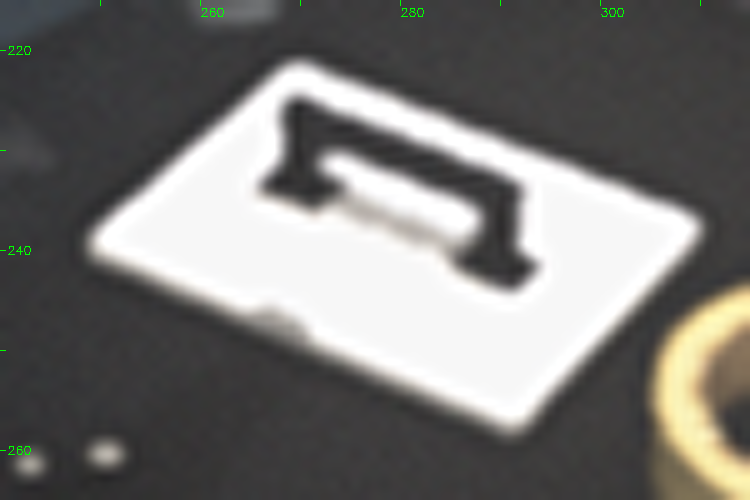

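Run:
```python
from h import *
import pickle
np.set_printoptions(precision=2,suppress=True)
S,T=pickle.load(open("s5.pkl","rb"))
t=lambda x,y:(252+x/10,203+y/10);s=lambda x,y:(240+x/10,215+y/10)
print("bar +x",tri(S,s(298,97),T,t(267,172)));print("bar -x",tri(S,s(518,187),T,t(285,440)))
for a,b in(((298,62),(430,82)),((700,225),(468,535)),((515,433),(122,560)),((90,240),(90,108))): print(tri(S,s(*a),T,t(*b)))
print(proj(T,[[568,-6.6,43],[492,-6.6,43],[530,-6.6,43]]))
# rim: bright rim mask in the top view
crop(T,345,190,65,55,11,"t_rim5.png")
c=T["color"].astype(int);print(c[228,350:358].tolist());print(c[205:215:1,352].tolist())
```

```text
bar +x (array([563.85,  -9.42,  42.03]), np.float64(2.125827435531359))
bar -x (array([491.  ,  -6.95,  43.39]), np.float64(4.499898951525773))
(array([594.1 , -57.98,  12.62]), np.float64(0.3583219104534906))
(array([463.7 , -56.47,  11.38]), np.float64(2.3337470086647985))
(array([464.35,  40.87,   8.64]), np.float64(0.43650648421158533))
(array([594.8 ,  40.48,  12.72]), np.float64(0.49543036849779315))
[[277.75 219.1 ]
 [279.97 245.94]
 [278.85 232.41]]
[[87, 90, 89], [86, 88, 89], [177, 180, 181], [204, 206, 207], [95, 96, 97], [74, 76, 76], [122, 125, 126], [140, 145, 147]]
[[88, 90, 91], [91, 92, 93], [95, 96, 97], [99, 101, 102], [104, 107, 107], [114, 117, 117], [150, 152, 152], [182, 185, 185], [150, 153, 154], [154, 157, 158]]
```

```bash
cat > rim.py <<'E'
from h import *
def rim(T,th=150,ret=False):
    k=8;x0,y0,w,h=345,190,65,55
    g=cv2.cvtColor(T["color"],cv2.COLOR_RGB2GRAY)[y0:y0+h,x0:x0+w]
    G=cv2.resize(g,None,fx=k,fy=k,interpolation=cv2.INTER_CUBIC)
    m=(G<th).astype(np.uint8)
    n,l=cv2.connectedComponents(m,connectivity=4)
    lab=l[int((218-y0)*k),int((385-x0)*k)]
    mm=(l==lab).astype(np.uint8)
    c=max(cv2.findContours(mm,cv2.RETR_EXTERNAL,cv2.CHAIN_APPROX_NONE)[0],key=cv2.contourArea)
    U=np.array([[(p[0][0]+.5)/k-.5+x0,(p[0][1]+.5)/k-.5+y0] for p in c])
    P=np.array([onz(T,u,134)[:2] for u in U],np.float32)
    vis=cv2.cvtColor(G,cv2.COLOR_GRAY2BGR);cv2.drawContours(vis,[c],-1,(0,0,255),1)
    cv2.imwrite("pics/rimvis%d.png"%th,vis)
    r=cv2.minAreaRect(P);return r,P
E
python3 - <<'E'
from rim import *
import pickle
S,T=pickle.load(open("s5.pkl","rb"))
for th in(130,140,150,160,170):
    print(th,rim(T,th)[0])
S,T=pickle.load(open("s0.pkl","rb"));print(rim(T,150)[0])
E
```

```text
130 ((531.7711791992188, -262.20489501953125), (119.29591369628906, 85.35729217529297), 80.482666015625)
140 ((531.7155151367188, -262.2843017578125), (119.77417755126953, 85.91162109375), 80.48502349853516)
150 ((531.6572875976562, -262.2871398925781), (120.37734985351562, 86.46299743652344), 80.4623031616211)
160 ((531.5778198242188, -262.40380859375), (120.802734375, 87.02066040039062), 80.4860610961914)
170 ((531.5084838867188, -262.5250244140625), (121.72579193115234, 87.67648315429688), 80.52980041503906)
((531.7030639648438, -262.2801513671875), (119.77236938476562, 85.88362884521484), 80.48698425292969)
```

View pics/rimvis150.png

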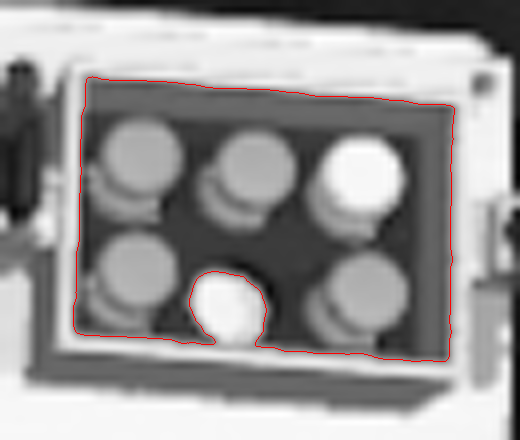

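Run:
```python
from h import *
from cell import arm
import pickle
np.set_printoptions(precision=2,suppress=True)
def st(m): 
    o=arm.get_obs();print(m,round(o["time_s"],2),o["eef_pos"],o["ft_force"],round(o["finger_gap"],1),o["qpos"])
arm.command_gripper(45)
q=down(0.003)
arm.move_pose([529.6,-7,110],q);st("hover")
arm.line_to([529.6,-7,40],rate=120)
arm.line_to([529.6,-7,20],rate=50);st("down")
arm.command_gripper(4);st("grip")
T=arm.snapshot("top");S=arm.snapshot("side");pickle.dump((S,T),open("s6.pkl","wb"))
crop(T,232,195,90,80,7,"t6.png");crop(S,225,185,110,80,7,"s6.png")
```

```text
hover 14.78 [528.92  -6.87 109.74] [-0.32 -0.11  0.65] 44.9 [-0.24  0.23  1.82 -0.    1.1   1.33]
down 16.06 [529.38  -7.    19.72] [ 0.33  0.74 -0.26] 45.1 [-0.24  0.38  1.85  0.    0.91  1.33]
grip 16.46 [530.01  -7.1   20.44] [0.79 0.03 3.03] 10.6 [-0.24  0.38  1.85 -0.    0.91  1.33]
```

View pics/t6.png

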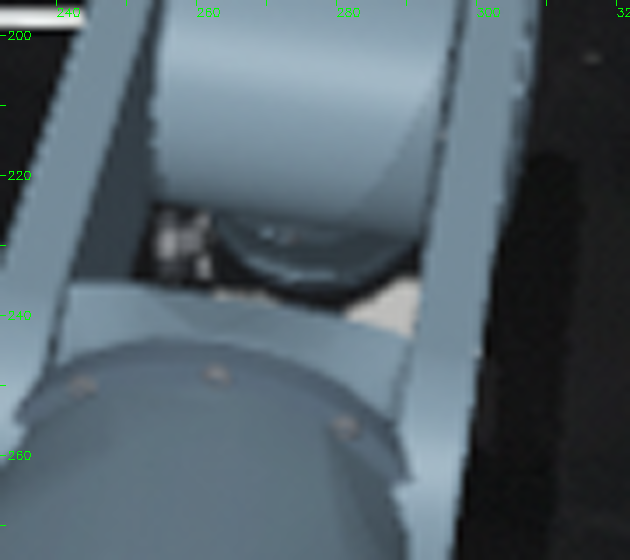

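View pics/s6.png

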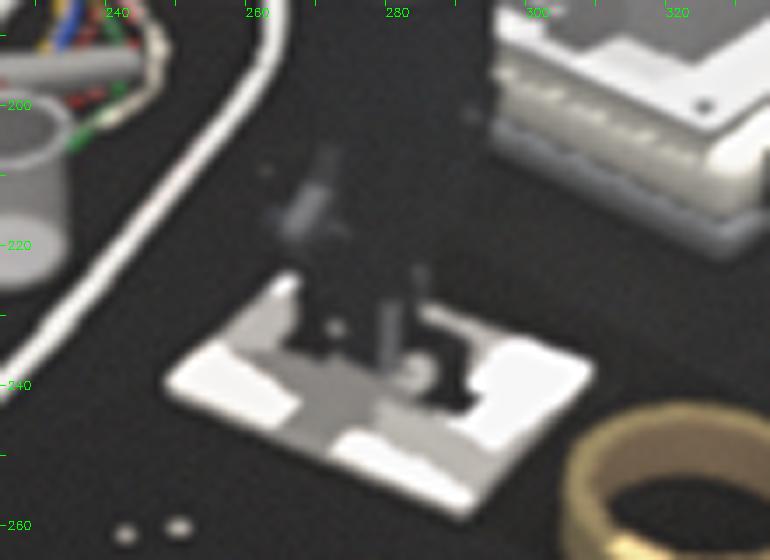

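Run:
```python
from h import *
from cell import arm
import pickle
np.set_printoptions(precision=2,suppress=True)
def st(m): 
    o=arm.get_obs();print(m,round(o["time_s"],2),o["eef_pos"],o["ft_force"],o["torque"],round(o["finger_gap"],1),o["qpos"])
arm.line_to([530,-7,60],rate=80);st("lift")
arm.line_to([530,-7,240],rate=200)
q=down(1.4047)
arm.move_pose([531.7,-262.3,240],q);st("over")
arm.line_to([531.7,-262.3,185],rate=80);st("low")
T=arm.snapshot("top");S=arm.snapshot("side");pickle.dump((S,T),open("s7.pkl","wb"))
crop(T,320,165,110,100,6,"t7.png");crop(S,265,95,120,110,6,"s7.png")
```

```text
lift 17.21 [529.96  -6.99  60.17] [-0.4  -0.71 -1.64] [-0.04  0.    0.03] 11.0 [-0.24  0.31  1.84 -0.    0.99  1.33]
over 19.86 [ 531.63 -261.77  239.51] [ 0.32 -0.27 -2.62] [ 0.03 -0.02  0.02] 10.8 [-0.66  0.21  1.55  0.    1.38 -0.49]
low 20.69 [ 531.98 -262.52  185.37] [ 0.18 -0.07 -2.27] [-0.03  0.07 -0.02] 11.0 [-0.66  0.26  1.6   0.    1.27 -0.49]
```

View pics/t7.png

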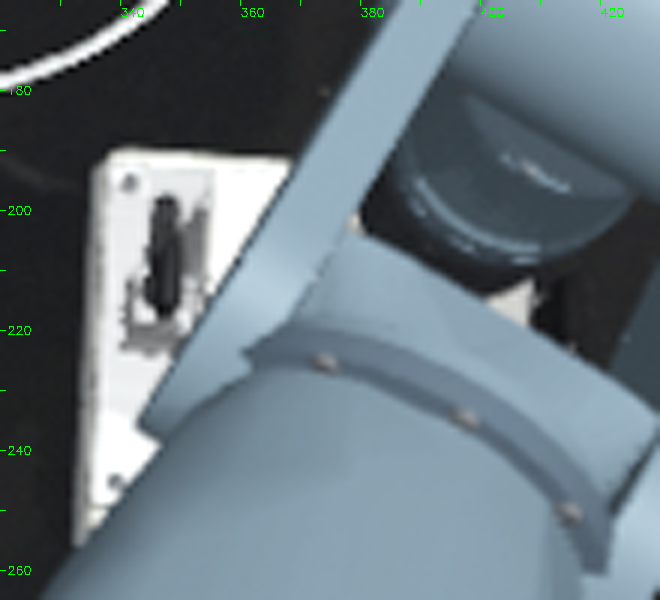

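View pics/s7.png

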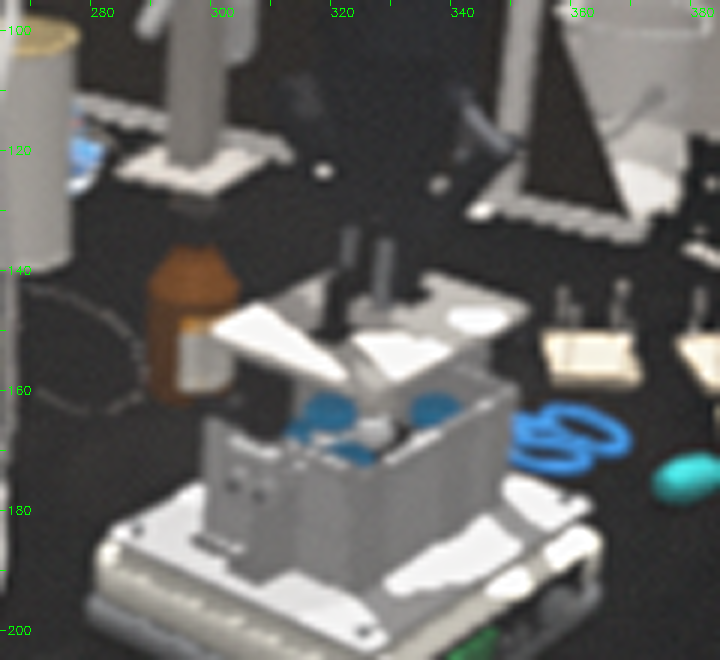

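Run:
```python
from h import *
import pickle
np.set_printoptions(precision=2,suppress=True)
S,T=pickle.load(open("s7.pkl","rb"))
def cor(c,z,w=96,l=130,yaw=-.166):
    ex=np.array([np.cos(yaw),np.sin(yaw)]);ey=np.array([-ex[1],ex[0]])
    return np.array([[*(np.array(c)+a*w/2*ex+b*l/2*ey),z] for a,b in((-1,1),(-1,-1),(1,-1),(1,1))])
o=[532,-262.5]
a=proj(S,cor(o,178));b=proj(S,cor(o,170))
r=proj(S,cor([531.67,-262.3],134))
C=cv2.imread("pics/s7.png")
S0=pickle.load(open("s5.pkl","rb"))[0];crop(S0,265,95,120,110,6,"s5b.png");D=cv2.imread("pics/s5b.png")
def dr(I,p,col):
    for i in range(4):
        cv2.line(I,*[tuple(int(round(v*16)) for v in ((p[j]-[265,95]+.5)*6)) for j in(i,(i+1)%4)],col,1,cv2.LINE_AA,4)
dr(C,a,(0,0,255));dr(C,b,(255,0,255));dr(C,r,(0,255,0));dr(D,r,(0,255,0));dr(D,proj(S,cor([531.67,-262.3],134,86,120)),(0,0,255))
cv2.imwrite("pics/s7o.png",C[100:520,150:600]);cv2.imwrite("pics/s5o.png",D[250:520,150:600])
print(a,r)
```

```text
[[327.43 159.78]
 [353.3  145.71]
 [326.67 136.7 ]
 [300.01 149.43]] [[326.12 174.13]
 [351.58 159.3 ]
 [325.53 149.87]
 [299.33 163.31]]
```

View pics/s7o.png

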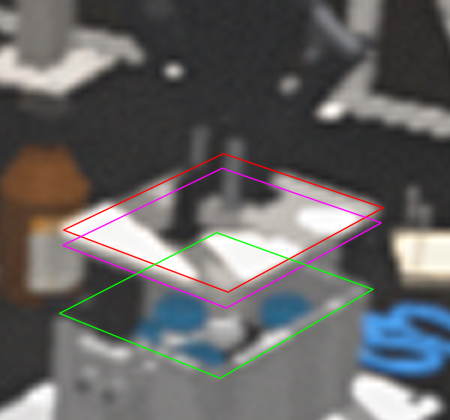

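View pics/s5o.png

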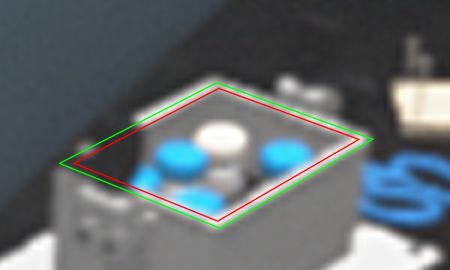

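Run:
```python
from h import *
from cell import arm
np.set_printoptions(precision=2,suppress=True)
x,y=531.7,-262.3
arm.line_to([x,y,159],rate=60)
z=157.5
while z>=148.4:
    arm.line_to([x,y,z],rate=25)
    o=arm.get_obs();f=o["ft_force"];print(round(o["time_s"],2),z,o["eef_pos"],f,o["torque"])
    if f[2]>10: print("contact");break
    z-=1.5
```

```text
21.62 157.5 [ 531.82 -262.36  157.71] [ 0.54  0.45 -1.69] [ 0.   -0.02  0.01]
21.88 156.0 [ 531.65 -262.28  155.96] [-0.02  0.44 -1.57] [-0.   -0.02  0.02]
22.12 154.5 [ 531.61 -262.23  154.35] [-0.18  0.34 -1.94] [-0.03  0.1  -0.05]
22.38 153.0 [ 531.69 -262.38  152.95] [ 0.51  0.18 -1.98] [-0.07  0.02  0.01]
22.62 151.5 [ 531.7  -262.52  151.47] [ 0.38 -0.3  -2.31] [-0.29 -0.02 -0.02]
22.88 150.0 [ 531.7  -262.46  149.94] [-0.36 -2.08 -3.12] [-0.39 -0.06  0.06]
23.12 148.5 [ 531.83 -262.66  149.45] [-2.87 -0.7   4.98] [-0.09  0.43  0.03]
```

Run:
```python
from h import *
from cell import arm
import pickle
np.set_printoptions(precision=2,suppress=True)
arm.command_gripper(40)
o=arm.get_obs();print(o["time_s"],o["ft_force"])
arm.line_to([531.7,-262.3,240],rate=150)
arm.move_pose([450,-60,260],down(1.4))
o=arm.get_obs();print(o["time_s"],o["ft_force"],o["qpos"])
T=arm.snapshot("top");S=arm.snapshot("side");pickle.dump((S,T),open("s8.pkl","wb"))
crop(T,325,180,100,85,7,"t8.png");crop(S,272,130,100,90,7,"s8.png")
```

```text
23.5167 [-0.02  0.92  0.43]
25.1583 [-0.78 -0.41  0.67] [-0.4  -0.12  1.86 -0.    1.4  -0.22]
```

View pics/t8.png

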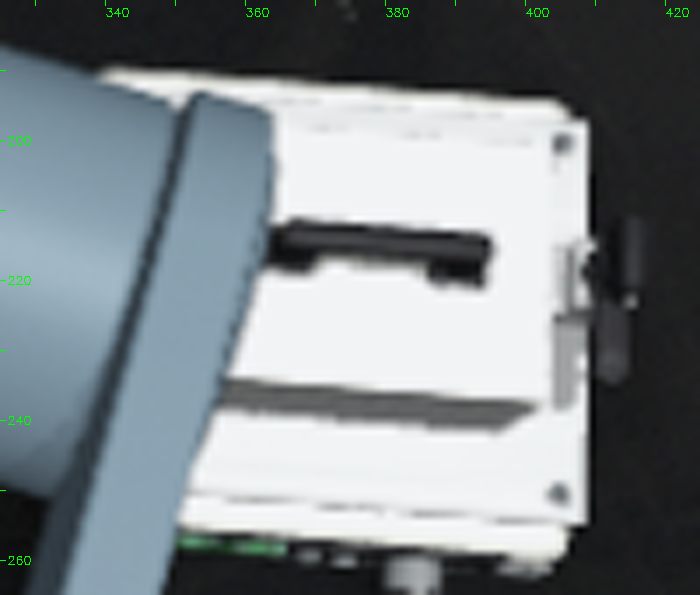

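View pics/s8.png

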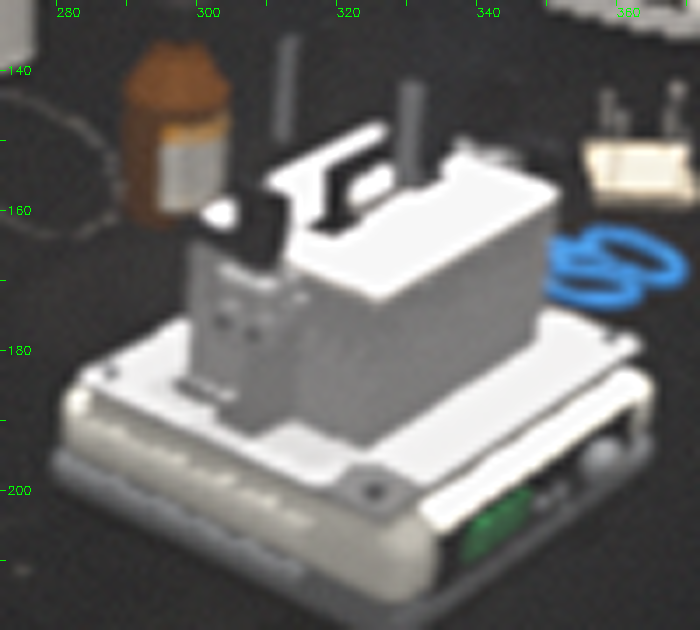

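Run:
```python
from h import *
import pickle
np.set_printoptions(precision=2,suppress=True)
S,T=pickle.load(open("s5.pkl","rb"));S8,T8=pickle.load(open("s8.pkl","rb"))
yaw=-.166;ex=np.array([np.cos(yaw),np.sin(yaw),0]);ey=np.array([-ex[1],ex[0],0]);ez=np.array([0,0,1.])
c=np.array([531.7,-262.3,0])
def ov(I,s,x0,y0,k):
    for sg in(1,-1):
        p=c+82*sg*ey
        def L(pts,col):
            q=((proj(s,pts)-[x0,y0]+.5)*k*16).round().astype(np.int32);cv2.polylines(I,[q.reshape(-1,1,2)],True,col,1,cv2.LINE_AA,4)
        L([p+178*ez+a*14*ex+b*4.5*ey for a,b in((1,1),(1,-1),(-1,-1),(-1,1))],(0,0,255))
        L([p+150.5*ez+a*sg*ex+b*6.5*ey for a,b in((42,1),(42,-1),(0,-1),(0,1))],(0,255,255))
    return I
crop(T,325,180,100,85,7,"x.png");cv2.imwrite("pics/t9.png",ov(cv2.imread("pics/x.png"),T,325,180,7))
I=ov(cv2.imread("pics/s8.png"),S8,272,130,7)
w=[c+142*ez+a*48*ex+b*65*ey for a,b in((1,1),(1,-1),(-1,-1),(-1,1))]
q=((proj(S8,w)-[272,130]+.5)*7*16).round().astype(np.int32);cv2.polylines(I,[q.reshape(-1,1,2)],True,(0,255,0),1,cv2.LINE_AA,4)
cv2.imwrite("pics/s9.png",I)
```

```text
(no output)
```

View pics/t9.png

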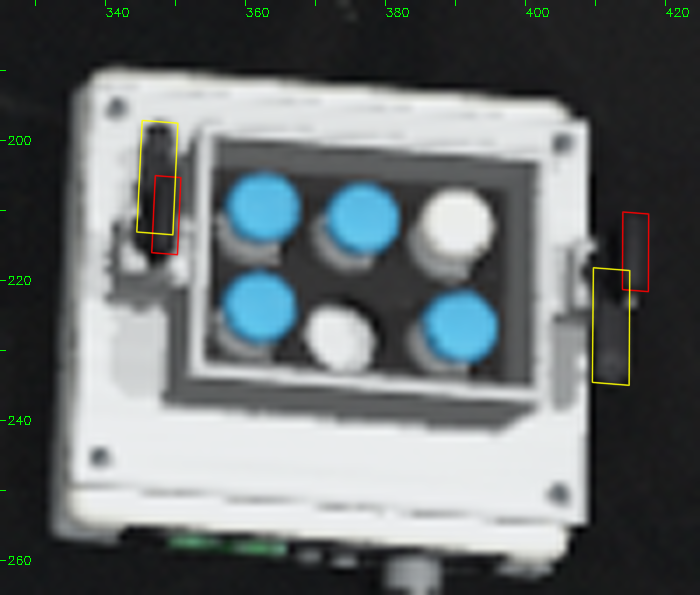

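View pics/s9.png

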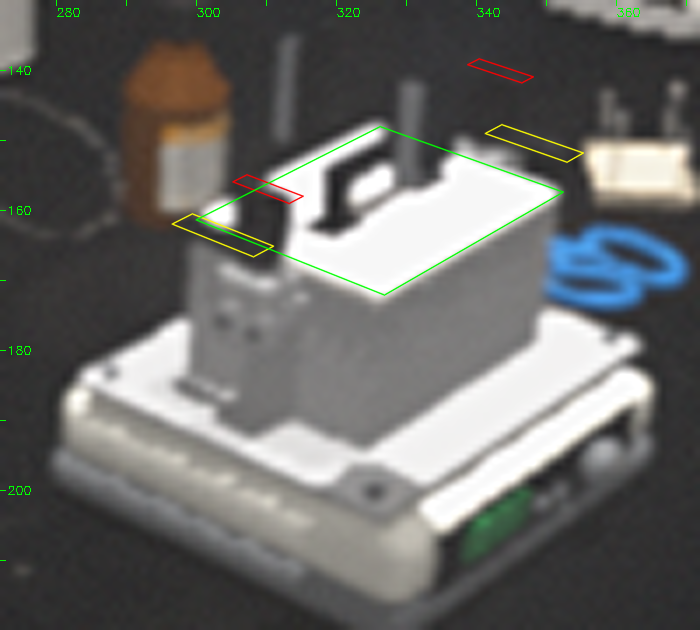

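```bash
cat > turn.py <<'E'
from h import *
from cell import arm
import pickle,sys
np.set_printoptions(precision=2,suppress=True)
sg=int(sys.argv[1]);y0=float(sys.argv[2])
yaw=-.166;ey=np.array([-np.sin(yaw),np.cos(yaw)])
p=np.array([531.7,-262.3])+82*sg*ey
def st(m):
    o=arm.get_obs();print(m,round(o["time_s"],2),o["eef_pos"],o["ft_force"],o["torque"],round(o["finger_gap"],1),round(o["qpos"][5],2))
P=lambda z:[p[0],p[1],z]
arm.command_gripper(28)
arm.move_pose(P(235),down(y0));st("hover")
arm.line_to(P(185),rate=150)
arm.line_to(P(156),rate=50);st("down")
arm.command_gripper(2);st("grip")
for a in(.4,.8,1.2,1.52):
    arm.move_pose(P(156),down(y0-a));st(a)
arm.command_gripper(28);st("open")
arm.line_to(P(235),rate=150)
E
python3 turn.py 1 2.9756
python3 - <<'E'
from h import *
from cell import arm
S=arm.snapshot("side");crop(S,272,130,100,90,7,"s10.png")
E
```

```text
hover 27.04 [ 545.2  -181.23  235.06] [ 0.51 -0.12 -0.52] [0.06 0.   0.01] 28.1 -1.93
down 28.26 [ 545.33 -181.48  156.  ] [-0.32  0.65 -0.  ] [ 0.02  0.03 -0.02] 28.0 -1.93
grip 28.57 [ 545.36 -183.4   156.92] [-2.87 -5.4   1.95] [-0.88  0.32  0.06] 7.5 -1.93
0.4 29.03 [ 545.57 -183.06  156.94] [-1.08 -5.87  0.78] [-0.82  0.17 -0.04] 7.4 -1.53
0.8 29.5 [ 545.88 -182.8   156.94] [ 0.   -5.69  0.92] [-0.81 -0.05 -0.07] 7.7 -1.14
1.2 29.97 [ 546.27 -182.68  156.95] [ 0.69 -5.32  0.18] [-0.79 -0.39 -0.09] 7.6 -0.74
1.52 30.38 [ 546.57 -182.7   156.93] [ 2.94 -4.39 -0.86] [-0.89 -0.58 -0.02] 7.9 -0.42
open 30.71 [ 545.01 -180.94  155.78] [-0.14  0.48 -0.27] [0.04 0.01 0.03] 28.1 -0.41
```

View pics/s10.png

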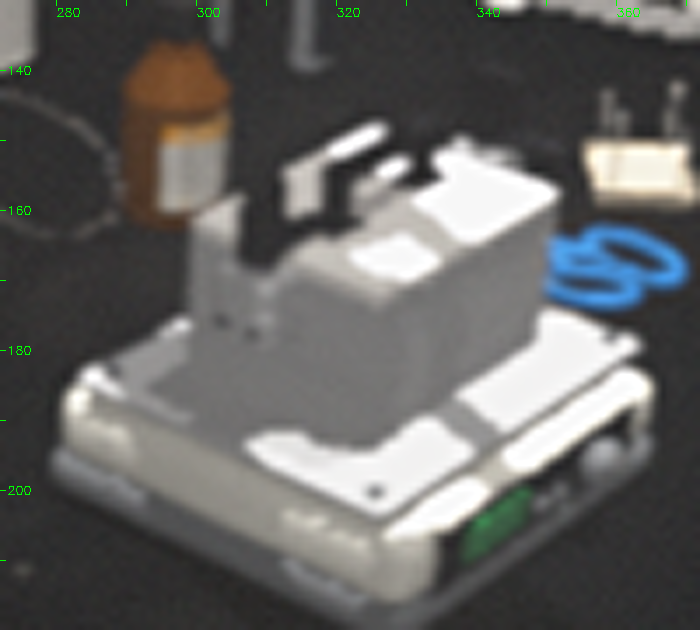

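```bash
python3 turn.py -1 2.9756
python3 - <<'E'
from h import *
from cell import arm
import pickle
arm.move_pose([300,100,300],down(1.4))
S=arm.snapshot("side");crop(S,272,130,100,90,7,"s11.png")
T=arm.snapshot("top");crop(T,325,180,100,85,7,"t11.png")
cv2.imwrite("pics/topfull.png",T["color"][:,:,::-1]);pickle.dump((S,T),open("s11.pkl","wb"))
print(arm.get_obs()["time_s"])
E
```

```text
hover 33.21 [ 518.21 -342.85  234.9 ] [0.13 0.37 0.75] [ 0.04 -0.02 -0.  ] 28.2 -2.18
down 34.42 [ 518.19 -343.27  156.01] [-0.26  0.09  0.42] [-0.01  0.03  0.01] 28.1 -2.18
grip 34.73 [ 518.2  -345.16  156.95] [-0.19 -5.53  0.23] [-0.7   0.14  0.06] 7.3 -2.18
0.4 35.2 [ 518.41 -344.76  156.96] [-0.76 -4.91  0.84] [-0.77  0.05 -0.02] 7.7 -1.78
0.8 35.67 [ 518.72 -344.51  156.95] [ 0.58 -5.72  1.22] [-0.82 -0.25 -0.02] 7.4 -1.39
1.2 36.13 [ 519.13 -344.44  156.98] [ 2.2  -5.83 -0.32] [-0.77 -0.51 -0.07] 7.7 -0.99
1.52 36.54 [ 519.46 -344.42  156.97] [ 3.56 -5.44 -0.85] [-0.84 -0.73 -0.05] 8.1 -0.67
open 36.88 [ 517.91 -342.56  155.65] [-0.03 -0.54 -0.69] [ 0.01 -0.01 -0.02] 27.8 -0.66
39.4583
```

View pics/s11.png

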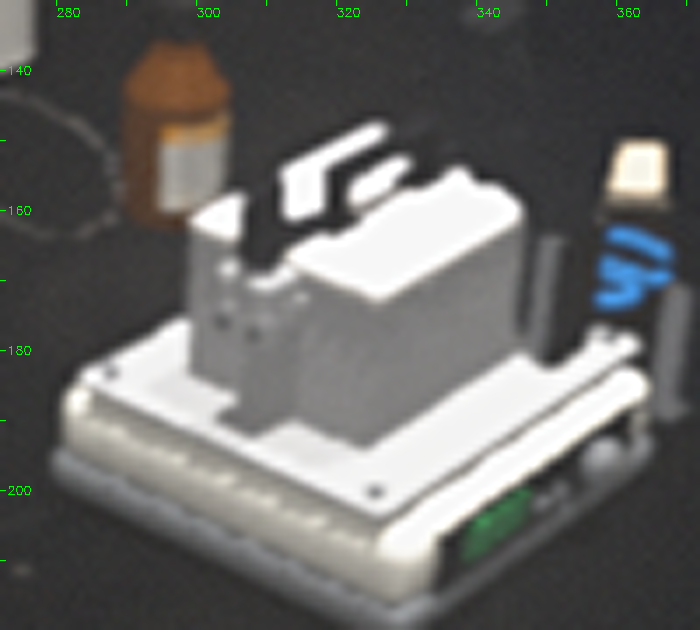

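View pics/t11.png

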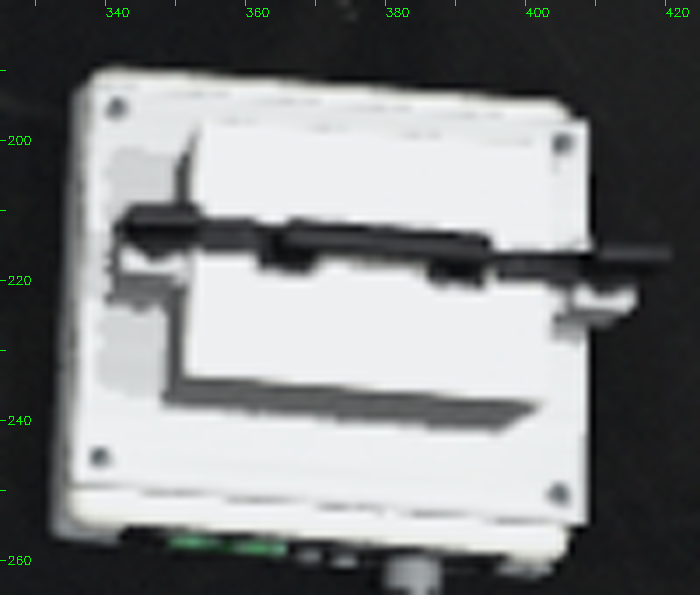

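View pics/topfull.png

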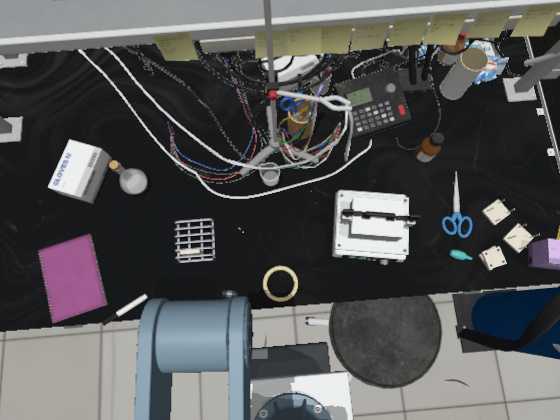

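Both turnbutton arms (top crop around pixels (355,213) and (400,218)) point square in over the lid. The lid is flat and flush on the box. The tape, beaker and resin plate are where they started, and the arm is clear. I'm handing the job in.

Run:
```python
from cell import arm
arm.finish_job();print(arm.get_obs()["time_s"])
```

```text
the job is handed in; nothing more can be done
the job is handed in; nothing more can be done
```

The lid is seated on the vial box with both turnbuttons locked across it, and I handed the job in at about 39.5 s of the 72 s allowed; no verdict was reported.

**What I did:**
- I gripped the lid by its top edge in the rack and lowered its far edge to the bench at a 28° tilt, so it dropped flat with the handle up.
- I took it again by the handle bar and lowered it level onto the box.
- I gripped each thumb wing and turned it 1.52 rad.

**What the last checks showed:**
- **Lid seating:** when the lid bottomed out, the tool was at 149.45 mm; I expected 149.4 mm. In the side view its top edges matched the outline predicted for a lid that is home, to about 1 mm by eye.
- **Turnbuttons:** in the top view both arms point square in over the lid. I judged this from the picture and from the 1.52 rad of tool rotation; I did not measure the joint angles.
- **Tape, beaker and resin plate:** they look unmoved in the last top picture; I did not measure them again.

**Disagreements:**
- Two-view and top-view estimates of the lid on the bench differed by about 2 mm.
- The arm was pulled about 2 mm sideways, with about 6 N, while gripping each wing, so my pivot estimates were off by roughly that much.

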